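# Slide the order pad out over the edge of the riser

## Robot

A 6-joint arm with a two-finger parallel gripper is mounted at the origin on a cart in front of the work surface, level with it; the furniture and walls round the work are solid. World frame = base frame: x ahead of the robot, y to its left, z up, the work surface at z = 0. Lengths are in m, angles in degrees, forces in N, time in s.
With the tool pointing down it reaches from about 0.4 to 0.825 m from the base axis. Payload 7 kg.
Tool frame: the origin (TCP) lies at the very end of the fingers, on their centre line; the grasp point (between the pads) lies 19 mm behind it; y points along the fingers, x is the direction in which the jaws open and shut, and the axes are right-handed (so a half turn about y gives the same grasp; the last joint's range is limited). The gripper opens to 88 mm and grips with 3 to 60 N. Pads are 19 mm wide; open, the fingers measure 130 mm over their backs; the gripper's body (78 mm by 193 mm) begins 47 mm behind the grasp point.
Start: joints at [82.684, 20.546, 0.682, 0, -70.136, -16.507], TCP at [0.273, 0.617, 0.227] pointing down, gripper open.
Joint ranges: [-176.03, 176.03], [-82.01, 121.73], [-58.28, 71.71], [-173.87, 95.51], [-174.79, -0.11], [-173.66, 173.66]. Speed limits (degrees/s): [136.94, 136.94, 172.46, 180, 180, 180].

## Interface

Orientations are given as [roll, pitch, yaw] about the fixed x, y, z axes, in that order (R = Rz(yaw) Ry(pitch) Rx(roll)).
In Python, from plant import ctrl gives the robot as it stands.
- The arm moves only by the shell command python3 -m crank 'ROWS'. ROWS is JSON, a list that holds one entry, the list of rows, each a list of 5 numbers: the closure, from -1 (fully open) to 1 (shut), then the shift along the tool's x, y, z in mm, then the turn about the tool's y in rad. In form: [[[claw, x, y, z, turn], ...]]. A call has 1 to 12 rows; each row is the pose to reach, as a shift and turn from the pose commanded when the call began, along the tool's axes at that moment; what a row does not reach only later rows make up. A row lasts 1/8 s, in which the tool goes at most 62.5 mm and 10.7 degrees, less where a joint would pass 70% of its speed; a pose out of reach is approached as far as the arm can. A call with a gripper value outside its range is refused whole. The fingers move at their own pace and stop on an object; the grip force is fixed at half the most. Time passes only in rows, so rows that repeat a pose let the fingers close. It gives the time, the measured TCP pose, the force and the opening at its end, in the units of the state.
- ctrl.get_obs(): the state, without advancing time (a new reading comes with each control period).
- ctrl.snapshot(name): name is "side" or "top"; returns the picture (384x512x3 uint8, red, green, blue); there is no depth.
- ctrl.camera_model(name): a dict with "fx", "fy", "cx", "cy" (pixels), "origin" and "orientation" of the camera in the world. Camera axes: x right, y down, z forward; pixel columns grow to the right and rows downward; lengths in m; the calibration is good to about 2 mm. A picture is of the moment at which its call begins. camera_model takes no time and is no camera call.
- ctrl.close_job(): hands the job in, once; it reports no verdict.
Trained networks look in the newest picture that a camera, given by its name, has taken for a name from the list of things; names that differ only in an ending like _2 or _b are one class to them, and where a whole thing is asked for, a point or a joint stands for the part that bears it (a point fixed in the world has none). Each returns a list of dicts, best first, with "confidence" (0 to 1); they miss things now and then, are a little off and sometimes report something else, mostly with a low value. They report only what shows in the picture. A call takes as long as a camera call. They do not tell look-alikes from the thing itself.
- ctrl.find_in(camera, name): "extent" ([left, top, width, height] in pixels, round what is visible of it).
The state is a dict: "clock": time; "joint_pos": joint angles; "qvel": joint speeds; "tau": joint torques, N m; "tool_pos": TCP position; "orientation": TCP orientation; "force": force on the tool from outside, world axes, zero at the start; "moment": the same for the moment, N m; "opening": finger opening in m.
Only numpy, scipy, OpenCV 4.12 (cv2) and the standard library are available. Lean on these libraries where they do the work, as an engineer would, in place of code of your own. Each camera call takes 0.05 s, during which the arm holds its last target.

## Task

Push the purple order pad across the low dark wooden riser toward its steel-trimmed front edge (the long edge facing the robot), until about one third of the pad's 99 mm width sticks out over that edge, spiral side first and square to the edge, so that the next cook can slip a thumb under it. Only push or slide it with the fingers, never lift it or let it tip or fall, leave the sauce cup, tape roll, stapler, tea tin and calculator where they stand, and finish with the hand away from everything.

Things in the scene. Friction and masses are not known exactly. Their poses are not given: they have to be found in the camera images.
- riser: fixed low dark-brown wooden riser (small shelf) on the prep table, 200 mm deep (its x) by 460 mm wide (its y), flat top 50 mm above the table; origin at the centre of its underside on the table, z up, its -x points square out over its front edge, roughly toward the robot
- front_edge (a point): middle of the riser's straight front top edge, at the height of the riser's top (50 mm above the table), 100 mm from the riser's origin along the riser's -x; a thin steel strip trims this edge; axes as the riser's; the edge runs along y
- order_pad: purple spiral-bound pad lying flat, 140 (x) x 99 (y) x 14 mm, solid edges 11 mm high, about 0.1 kg; origin mid-underside, z up; solid from the origin to 69 mm along +-x, 49 mm along -y (plain long side), 44 mm along +y (spiral side; wire rings reach 49 mm); starts wholly on the riser, long sides within 16 degrees of parallel to the front edge, spiral side (+y) nearest that edge; slides easily
- spiral_side (a point): middle of the pad's spiral side, at the outside of the wire rings, 49 mm from the pad's origin along its +y and 6 mm above its underside
- sauce_cup: small white sauce cup, 76 mm across and 47 mm high, standing on the riser beside the pad on one side; origin at the centre of its underside; leave alone
- tape_roll: roll of brown tape lying flat, 92 mm across and 48 mm high, on the riser beside the pad on the other side; origin at the centre of its underside; leave alone
- stapler: black stapler, 34 x 133 x 50 mm, on the table at the right; origin at the centre of its underside; leave alone
- tea_tin: green tin, 71 x 88 x 111 mm, on the table at the right; origin at the centre of its underside; leave alone
- calculator: grey calculator, 125 x 78 x 16 mm, on the table at the left; origin at the centre of its underside; leave alone
Things that resemble listed ones, but are neither listed nor needed, are in the scene too. There is more than one size of the order_pad; the one meant has the size given above.

How it is judged:
By the outcome, as a careful person would: the job done as asked, in the order asked, and still so for the second after the job is handed in, with the robot touching nothing.
It also fails if it takes over 32 s, if anything falls off the work surface, if the arm or the gripper's body presses on something with over 40 N, if the wrist force passes 120 N, or if a joint passes its speed limit or range.

## Working session

There is one attempt and no reset: what is moved stays moved. The work goes in short steps, Python scripts to look and compute and a shell command to move; the robot and the scene stay as the last step left them, time stands still between calls to the robot, and variables do not carry over. Pictures are saved under pics/ and viewed, and the job is handed in when it is done.

```bash
mkdir -p pics; ls
python3 - <<'E'
from plant import ctrl
import cv2
print(ctrl.get_obs())
for n in("side","top"):
    im=ctrl.snapshot(n); cv2.imwrite(f"pics/{n}0.png",im[:,:,::-1]); print(n,ctrl.camera_model(n))
    for o in ["order_pad","sauce_cup","tape_roll","riser"]:
        print(o,ctrl.find_in(n,o))
E
```

```text
pics
{'clock': 0.0, 'joint_pos': array([ 8.26830278e+01,  2.05899013e+01,  6.35302081e-01, -2.00130110e-02,
       -7.01366487e+01, -1.65071446e+01]), 'qvel': array([0.00887494, 0.02688253, 0.0122678 , 0.03915537, 0.03396294,
       0.11048075]), 'tau': array([-1.30442904e-04, -5.82711482e+01,  2.93071997e+01,  6.99741215e+00,
        7.00251694e-03, -1.57603299e-04]), 'tool_pos': array([0.272479  , 0.61703292, 0.22565195]), 'orientation': array([-8.99921091e+01, -9.28331958e-02, -1.13830938e+02]), 'force': array([-0.41501427,  0.09595039, -0.47888596]), 'moment': array([ 0.04722925, -0.04312514, -0.02624579]), 'opening': 0.08763188927213925}
side {'fx': 477.4027852023944, 'fy': 477.4027852023944, 'cx': 254.71632581884484, 'cy': 200.08829025834473, 'origin': array([ 0.14692546, -1.18556472,  1.08312653]), 'orientation': array([-127.6260539 ,    0.61685162,  -18.60444473])}
order_pad [{'extent': [203.9, 168.0, 48.9, 21.3], 'confidence': 0.86}]
sauce_cup [{'extent': [279.6, 241.3, 26.8, 27.3], 'confidence': 0.63}]
tape_roll [{'extent': [223.9, 182.8, 25.9, 27.3], 'confidence': 0.92}]
riser [{'extent': [218.2, 188.7, 107.7, 103.3], 'confidence': 0.63}]
top {'fx': 382.32226258101736, 'fy': 382.32226258101736, 'cx': 250.7682462455168, 'cy': 194.6100755421497, 'origin': array([0.20158338, 0.08356832, 1.66533867]), 'orientation': array([-167.2892023 ,   -0.36825646,  -90.61261408])}
order_pad [{'extent': [170.8, 182.2, 44.9, 51.8], 'confidence': 0.89}, {'extent': [271.5, 192.4, 34.2, 22.0], 'confidence': 0.61}]
sauce_cup [{'extent': [316.7, 183.4, 18.5, 19.5], 'confidence': 0.53}]
tape_roll [{'extent': [235.5, 209.1, 13.9, 12.5], 'confidence': 0.55}]
riser [{'extent': [225.1, 174.3, 113.9, 54.5], 'confidence': 0.63}]
```

View pics/side0.png

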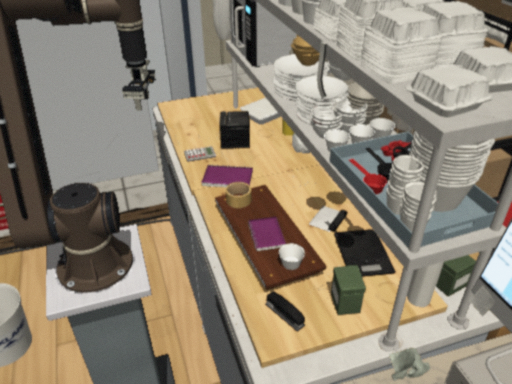

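View pics/top0.png

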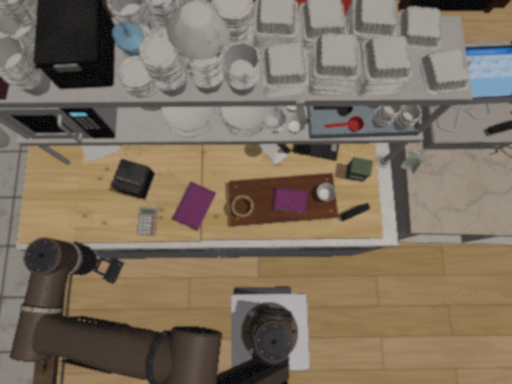

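Run:
```python
import cv2
a=cv2.imread('pics/side0.png')[150:320,180:370]; cv2.imwrite('pics/side0c.png',cv2.resize(a,None,fx=4,fy=3.5,interpolation=cv2.INTER_CUBIC)[:600])
a=cv2.imread('pics/top0.png')[150:250,215:350]; cv2.imwrite('pics/top0c.png',cv2.resize(a,None,fx=5.5,fy=5.5,interpolation=cv2.INTER_CUBIC))
```

```text
(no output)
```

View pics/side0c.png

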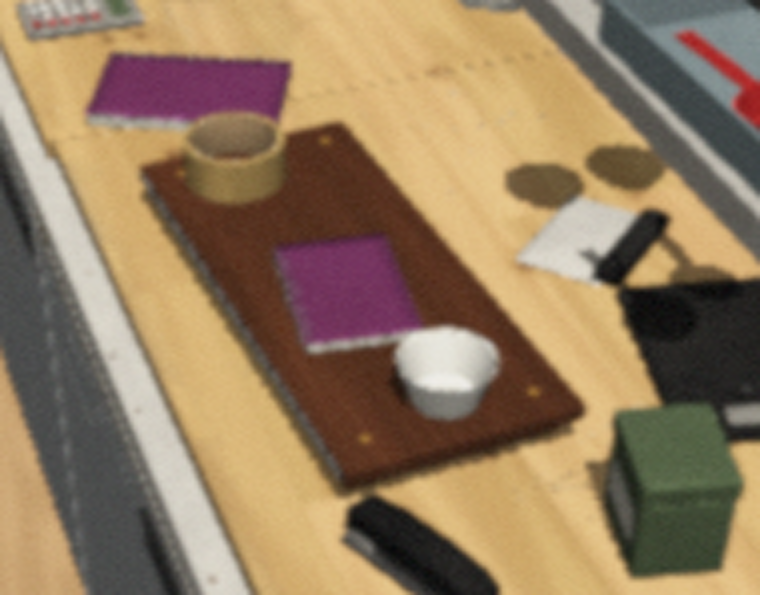

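View pics/top0c.png

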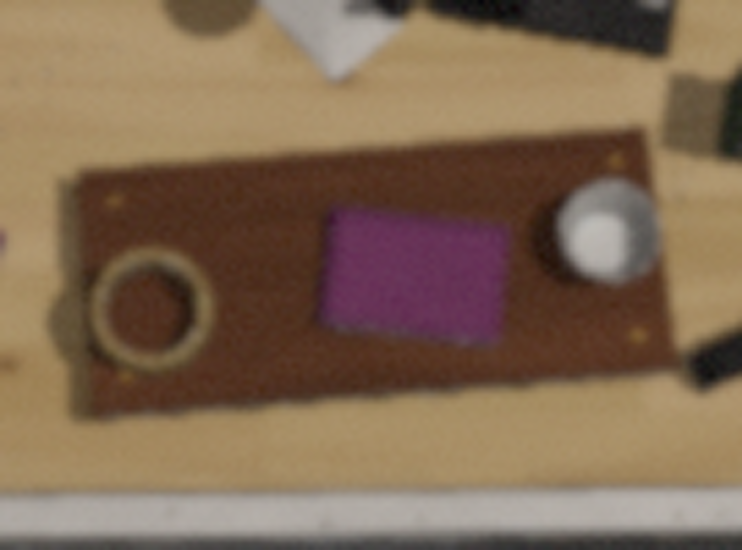

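Top view: target pad on the riser (crop centre ≈ px 290,200), with the cup to its right (325,192) and the tape to its left (242,206). The larger purple pad at (193,205) is on the table and is a decoy. Next I'll measure poses by back-projecting masks.

```bash
cat > h.py <<'E'
import numpy as np,cv2
from scipy.spatial.transform import Rotation as R
from plant import ctrl
def cam(n):
    m=ctrl.camera_model(n); return m,R.from_euler('xyz',m['orientation'],degrees=True).as_matrix()
def back(n,uv,z):
    m,r=cam(n); uv=np.atleast_2d(uv).astype(float)
    d=np.c_[(uv[:,0]-m['cx'])/m['fx'],(uv[:,1]-m['cy'])/m['fy'],np.ones(len(uv))]@r.T
    return (m['origin']+d*((z-m['origin'][2])/d[:,2])[:,None])[:,:2]
def proj(n,P):
    m,r=cam(n); q=(np.atleast_2d(P)-m['origin'])@r
    return np.c_[q[:,0]/q[:,2]*m['fx']+m['cx'],q[:,1]/q[:,2]*m['fy']+m['cy']]
UP=8
def warp(n,im,z,x0=.4,y0=-.3,w=.5,h=.4,s=2000):
    """metric orthophoto at plane z: rows = x decreasing downward, cols = -y; returns image"""
    c=np.array([[x0+h,y0+w],[x0+h,y0],[x0,y0],[x0,y0+w]])
    uv=proj(n,np.c_[c,np.full(4,z)]).astype(np.float32)
    dst=np.array([[0,0],[w*s,0],[w*s,h*s],[0,h*s]],np.float32)
    H=cv2.getPerspectiveTransform(uv,dst)
    return cv2.warpPerspective(im,H,(int(w*s),int(h*s)),flags=cv2.INTER_CUBIC)
def toxy(p,x0=.4,y0=-.3,w=.5,h=.4,s=2000):
    p=np.atleast_2d(p); return np.c_[x0+h-p[:,1]/s, y0+w-p[:,0]/s]
def rect(mask):
    cs,_=cv2.findContours(mask,cv2.RETR_EXTERNAL,cv2.CHAIN_APPROX_NONE)
    c=max(cs,key=cv2.contourArea); return cv2.minAreaRect(c),cv2.contourArea(c)
def purple(im):
    i=im.astype(int); g=cv2.cvtColor(im,cv2.COLOR_RGB2HSV)
    return (((g[...,0]>140)&(g[...,0]<172)&(g[...,1]>100))*255).astype(np.uint8)
def padpose(n,im,z=.061):
    w=warp(n,im,z); m=purple(w); m=cv2.morphologyEx(m,cv2.MORPH_OPEN,np.ones((15,15)))
    (c,sz,a),ar=rect(m); b=toxy(cv2.boxPoints((c,sz,a)))
    e=[b[1]-b[0],b[2]-b[1]]; l=max(e,key=np.linalg.norm)
    ang=np.degrees(np.arctan2(l[1],l[0])); ang=(ang+180)%180
    return toxy(c)[0],np.array(sz)/2000,ang,b
E
python3 - <<'E'
from h import *
for n in('side','top'):
    im=cv2.imread(f'pics/{n}0.png')[:,:,::-1].copy()
    w=warp(n,im,.061); print(n,padpose(n,im))
    w5=warp(n,im,.05)
    g=cv2.cvtColor(w5,cv2.COLOR_RGB2HSV)
    i=w5.astype(int); m=((i.max(2)<115)&(i[...,0]-i[...,2]>20)|(purple(w5)>0)).astype(np.uint8)*255
    m=cv2.morphologyEx(m,cv2.MORPH_CLOSE,np.ones((9,9)));m=cv2.morphologyEx(m,cv2.MORPH_OPEN,np.ones((25,25)))
    r,a=rect(m); print('riser',r,a,toxy(cv2.boxPoints(r)))
    o=w5.copy(); cv2.polylines(o,[cv2.boxPoints(r).astype(int)],True,(0,255,0),2)
    cv2.imwrite(f'pics/w{n}0.png',cv2.resize(o[:,:,::-1],(750,600)))
E
```

```text
side (array([ 0.54301672, -0.09384073]), array([0.13623419, 0.09212113]), np.float32(82.438545), array([[ 0.5063202 , -0.02025488],
       [ 0.5976403 , -0.032377  ],
       [ 0.5797133 , -0.16742657],
       [ 0.48839322, -0.15530445]], dtype=float32))
riser ((547.8350219726562, 516.225341796875), (415.9375, 931.548583984375), 85.9799575805664) 345990.5 [[ 0.6292892   0.1656865 ]
 [ 0.66194254 -0.2989418 ]
 [ 0.45448548 -0.31352156]
 [ 0.42183217  0.15110677]]
top (array([ 0.54109018, -0.09775986]), array([0.14280974, 0.09446018]), np.float32(82.37184), array([[ 0.5037566 , -0.02071741],
       [ 0.5973809 , -0.03325637],
       [ 0.5784238 , -0.17480232],
       [ 0.48479953, -0.16226338]], dtype=float32))
riser ((509.6727600097656, 511.8896179199219), (402.6465148925781, 967.3524780273438), 86.04801940917969) 349500.5 [[ 0.6278099   0.19336434]
 [ 0.6611451  -0.2891618 ]
 [ 0.4603005  -0.3030371 ]
 [ 0.42696536  0.17948905]]
```

Run:
```python
import cv2,numpy as np
cv2.imwrite('pics/w0.png',np.vstack([cv2.resize(cv2.imread(f'pics/w{n}0.png'),(375*2-375+0,300)) for n in('side','top')]))
from h import *
for n in('side','top'):
    im=cv2.imread(f'pics/{n}0.png')[:,:,::-1].copy()
    w=warp(n,im,.05,y0=-.36,w=.6); cv2.imwrite(f'pics/w{n}1.png',cv2.resize(w[:,:,::-1],(800,533)))
```

```text
(no output)
```

View pics/wside1.png

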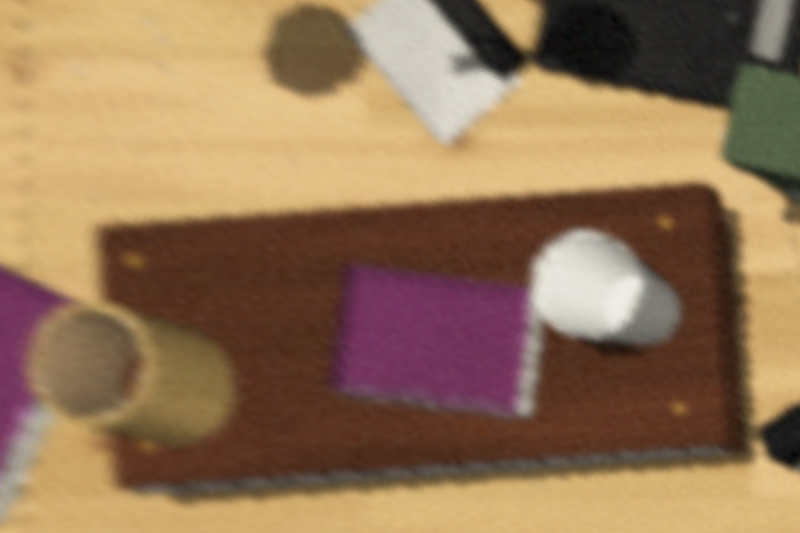

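View pics/wtop1.png

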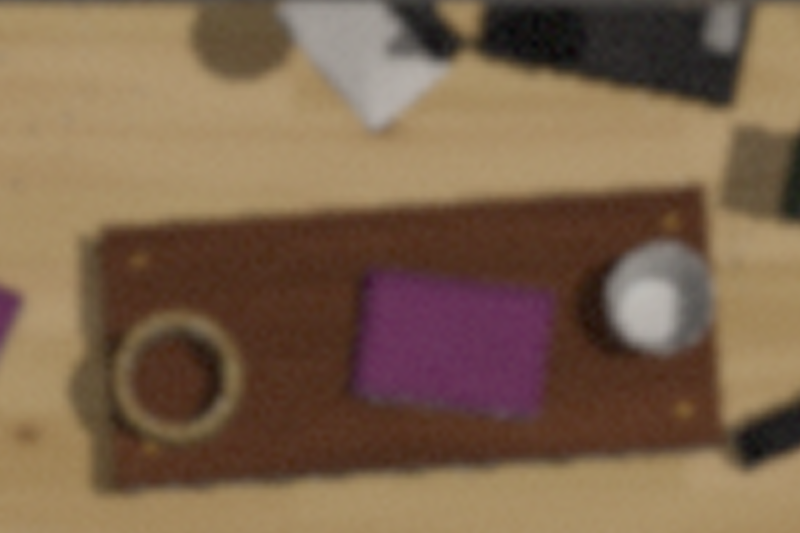

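```bash
python3 - <<'E'
from h import *
# edge profiles: rotate orthophoto so riser axes aligned at 4.1deg, average along edge
for n in('side','top'):
    im=cv2.imread(f'pics/{n}0.png')[:,:,::-1].copy().astype(np.float32)
    m,_=cam(n)
    for ang in (3.6,4.1,4.6):
        t=np.radians(ang); nx=np.array([np.cos(t),np.sin(t)]); ty=np.array([-np.sin(t),np.cos(t)])
        P0=np.array([.55,-.06])
        def prof(ss,ts):
            S,T=np.meshgrid(ss,ts,indexing='ij'); P=P0+S[...,None]*nx+T[...,None]*ty
            uv=proj(n,np.c_[P.reshape(-1,2),np.full(S.size,.05)]).astype(np.float32)
            v=cv2.remap(im,uv[:,0].reshape(S.shape),uv[:,1].reshape(S.shape),cv2.INTER_LINEAR)
            return v.mean(1)
        f=prof(np.arange(-.125,-.085,.002),np.linspace(-.15,.1,150)); b=prof(np.arange(.08,.112,.002),np.linspace(-.15,.1,150))
        gb=np.abs(np.diff(b[:,0])); gf=np.abs(np.diff(f[:,0]))
        print(n,ang,'max grad',gf.max(),gb.max())
        if ang==4.1:
            print('front',[(round(-125+2*i),*map(int,f[i])) for i in range(len(f))]); print('back',[(80+2*i,int(b[i][0])) for i in range(len(b))])
def tri(us,ut):
    A=[];B=[]
    for n,u in(('side',us),('top',ut)):
        m,r=cam(n); d=r@np.array([(u[0]-m['cx'])/m['fx'],(u[1]-m['cy'])/m['fy'],1]); d/=np.linalg.norm(d)
        Q=np.eye(3)-np.outer(d,d); A.append(Q);B.append(Q@m['origin'])
    p=np.linalg.lstsq(np.vstack(A),np.hstack(B),rcond=None)[0]; return p, proj('side',p),proj('top',p)
print(tri((432,130),(470,103))); print(tri((408,245),(408,147)))
E
python3 - <<'E'
import cv2
cv2.imwrite('pics/topz.png',cv2.resize(cv2.imread('pics/top0.png')[60:220,230:512],None,fx=2.8,fy=2.8))
E
```

```text
side 3.6 max grad 26.08641 29.583038
side 4.1 max grad 27.053696 29.890137
front [(-125, 213, 178, 116), (-123, 212, 177, 115), (-121, 208, 173, 112), (-119, 198, 164, 105), (-117, 178, 147, 93), (-115, 151, 123, 78), (-113, 125, 102, 65), (-111, 107, 88, 59), (-109, 96, 82, 60), (-107, 90, 79, 65), (-105, 86, 77, 68), (-103, 84, 71, 63), (-101, 82, 63, 53), (-99, 81, 55, 42), (-97, 81, 50, 35), (-95, 81, 47, 31), (-93, 82, 47, 30), (-91, 83, 47, 30), (-89, 84, 48, 30), (-87, 85, 48, 30)]
back [(80, 86), (82, 85), (84, 84), (86, 84), (88, 85), (90, 88), (92, 97), (94, 116), (96, 144), (98, 174), (100, 198), (102, 213), (104, 221), (106, 223), (108, 225), (110, 225)]
side 4.6 max grad 26.835983 29.197708
top 3.6 max grad 14.781715 14.067505
top 4.1 max grad 14.953949 14.15464
front [(-125, 167, 142, 101), (-123, 167, 142, 100), (-121, 166, 142, 100), (-119, 166, 141, 99), (-117, 165, 141, 99), (-115, 164, 140, 98), (-113, 161, 137, 96), (-111, 156, 132, 93), (-109, 147, 125, 88), (-107, 135, 114, 82), (-105, 120, 100, 73), (-103, 106, 86, 64), (-101, 93, 71, 54), (-99, 85, 60, 45), (-97, 81, 54, 39), (-95, 79, 50, 35), (-93, 80, 49, 33), (-91, 80, 49, 33), (-89, 81, 49, 32), (-87, 82, 49, 32)]
back [(80, 80), (82, 80), (84, 80), (86, 81), (88, 85), (90, 91), (92, 101), (94, 114), (96, 128), (98, 142), (100, 153), (102, 161), (104, 166), (106, 169), (108, 171), (110, 171)]
top 4.6 max grad 14.752968 14.041855
(array([ 0.69440517, -0.56063302,  0.65046601]), array([[432.6946586 , 129.64497238]]), array([[469.77190523, 103.44467421]]))
(array([ 0.70655396, -0.52711373,  0.31987841]), array([[397.3589688 , 248.61251542]]), array([[410.40558612, 140.54607944]]))
```

View pics/topz.png

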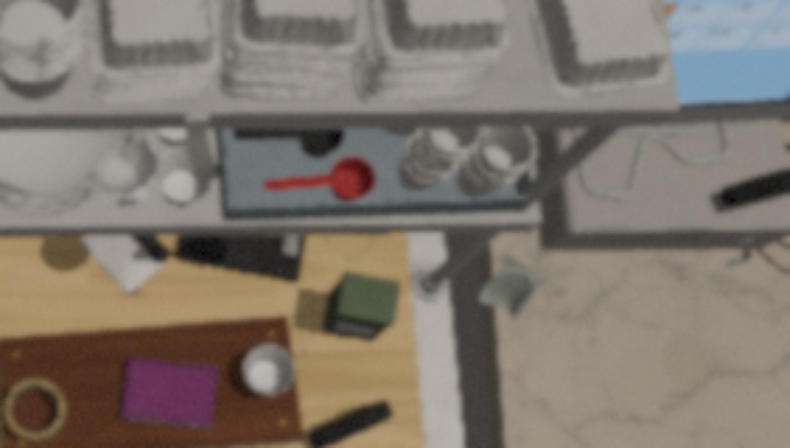

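```bash
cat >> h.py <<'E'
T=np.radians(4.1); N=np.array([np.cos(T),np.sin(T)]); TY=np.array([-np.sin(T),np.cos(T)]); P0=np.array([.55,-.06])
def st(p): d=np.asarray(p)[:2]-P0; return np.array([d@N,d@TY])*1000
def shift(target,yaw=-85.9,p=None,o=None):
    ob=ctrl.get_obs(); p=ob['tool_pos'] if p is None else p; o=ob['orientation'] if o is None else o
    r=R.from_euler('xyz',o,degrees=True).as_matrix()
    rel=r.T@R.from_euler('xyz',[-90,0,yaw],degrees=True).as_matrix()
    return (np.asarray(target)-p)@r*1000, R.from_matrix(rel).as_rotvec()
def rs(s,t,z): return np.r_[P0+s/1000*N+t/1000*TY,z]
E
python3 -c "
from h import *
print(shift(rs(72,-37,.2),p=[.273,.617,.227],o=[-90,0,-113.83]), rs(72,-37,.2))
o=padpose('top',cv2.imread('pics/top0.png')[:,:,::-1].copy());print([st(b) for b in o[3]],st(o[0]))
for n,z in(('tape_roll',.075),('sauce_cup',.075)):
  for c,e in (('side',None),('top',None)):
    pass
for c,e in(('tape',[235.5,209.1,13.9,12.5]),('tape2',[231,195,25,23]),('cup',[316.7,183.4,18.5,19.5])): print(c,st(back('top',[e[0]+e[2]/2,e[1]+e[3]/2],.09)[0]))
"
```

```text
(array([506.33582769,  27.        , 607.85372225]), array([-1.03090460e-16, -4.87470460e-01,  3.70990085e-18])) [ 0.62446114 -0.09175749  0.2       ]
[array([-43.31646569,  42.48834125]), array([49.17172002, 23.28757881]), array([  20.14298306, -116.54074308]), array([-72.34517398, -97.33999763])] [-11.58675168 -37.02619211]
tape [-69.56408862 170.70968829]
tape2 [-32.44319871 163.41189589]
cup [  -3.32962233 -188.920165  ]
```

```bash
python3 -m crank '[[[-1,20,0,24,0],[-1,50,0,60,-0.03],[-1,85,3,102,-0.08],[-1,122,6,146,-0.13],[-1,159,9,190,-0.18],[-1,196,12,234,-0.23],[-1,233,15,278,-0.28],[-1,270,18,322,-0.33],[-1,307,21,366,-0.38],[-1,344,24,410,-0.43],[-1,381,27,454,-0.46],[-1,415,27,498,-0.487]]]'; python3 -c "
from h import *
print(shift(rs(72,-37,.2)))"
```

```text
clock: 2.0
tool_pos: [0.5611, 0.0348, 0.1997]
orientation: [-90.0, 0.0, -85.9]
force: [1.0, 0.9, 0.5]
opening: 0.0876
(array([130.79580895,  -0.2687753 ,  54.02307736]), array([-0.00041437,  0.00061575, -0.00013275]))
```

```bash
python3 -m crank '[[[-1,35,0,14,0],[-1,75,0,31,0],[-1,110,0,46,0],[-1,131,0,54,0],[-1,131,15,54,0],[-1,131,45,54,0],[-1,131,75,54,0],[-1,131,95,54,0],[-1,131,110,54,0],[-1,131,110,54,0],[-1,131,110,54,0]]]'
python3 - <<'E'
from h import *
for n in('side','top'):
    im=ctrl.snapshot(n); w=warp(n,im,.061,y0=-.36,w=.6); cv2.imwrite(f'pics/{n}2.png',im[:,:,::-1]); cv2.imwrite(f'pics/w{n}2.png',cv2.resize(w[:,:,::-1],(800,533)))
print(st(ctrl.get_obs()['tool_pos']),shift(rs(72,-37,.055)))
a=cv2.imread('pics/side2.png')[60:320,170:400];cv2.imwrite('pics/side2c.png',cv2.resize(a,None,fx=2.3,fy=2.3,interpolation=cv2.INTER_CUBIC))
E
```

```text
clock: 3.38
tool_pos: [0.6243, -0.0899, 0.0903]
orientation: [-89.9, -0.0, -85.9]
force: [0.1, 0.3, 0.0]
opening: 0.088
[ 72.05430738 -35.24089602] (array([ 1.75999619, 35.59381347, -0.11450271]), array([-1.69812480e-03, -1.40704688e-04, -2.47325774e-05]))
```

View pics/side2c.png

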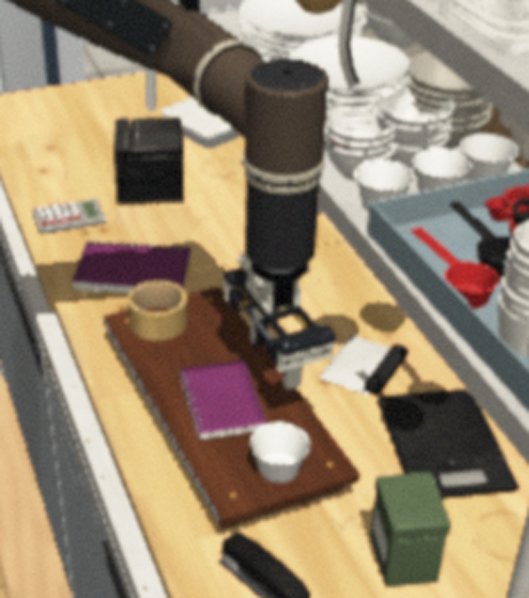

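View pics/top2.png

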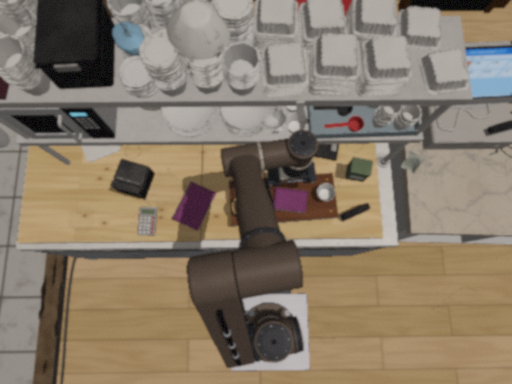

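```bash
python3 -m crank '[[[-1,1,10,0,0],[-1,2,22,0,0],[-1,2,30,0,0],[-1,2,35,0,0],[-1,2,35,0,0],[-1,2,35,-4,0],[-1,2,35,-9,0],[-1,2,35,-14,0],[-1,2,35,-20,0],[-1,2,35,-26,0],[-1,2,35,-30,0],[-1,2,35,-30,0]]]'
python3 - <<'E'
from h import *
for n in('side','top'):
    im=ctrl.snapshot(n); cv2.imwrite(f'pics/{n}3.png',im[:,:,::-1])
    o=padpose(n,im); print(n,o[:3],st(o[0]),[st(b).round() for b in o[3]])
print(st(ctrl.get_obs()['tool_pos']))
a=cv2.imread('pics/side3.png')[120:320,180:370];cv2.imwrite('pics/side3c.png',cv2.resize(a,None,fx=3,fy=3,interpolation=cv2.INTER_CUBIC))
E
```

```text
clock: 4.97
tool_pos: [0.5936, -0.0944, 0.0546]
orientation: [-90.0, -0.0, -85.9]
force: [0.4, 0.8, 0.0]
opening: 0.0876
side (array([ 0.53322745, -0.10108264]), array([0.09107245, 0.13692288]), np.float32(90.26282)) [-19.66693177 -39.77830757] [array([30., 25.]), array([  21., -111.]), array([ -70., -105.]), array([-61.,  32.])]
top (array([ 0.529, -0.105]), array([0.089, 0.143]), np.float32(90.0)) [-24.16364144 -43.3833889 ] [array([25., 25.]), array([  15., -118.]), array([ -74., -112.]), array([-63.,  31.])]
[ 41.36345415 -37.40353261]
```

View pics/side3c.png

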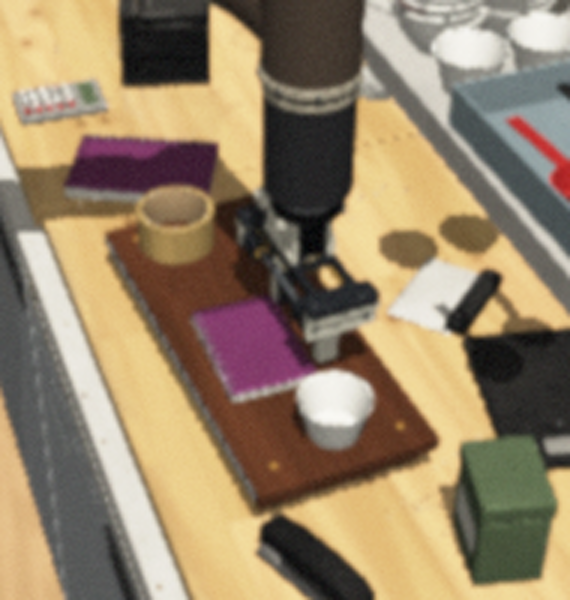

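```bash
python3 -m crank '[[[-1,0,0,-4,0],[-1,0,0,-9,0],[-1,0,0,-14,0],[-1,0,0,-20,0],[-1,0,0,-26,0],[-1,0,0,-32,0],[-1,0,0,-38,0],[-1,0,0,-43,0],[-1,0,0,-47,0],[-1,0,0,-50,0],[-1,0,0,-51,0],[-1,0,0,-51,0]]]'
python3 - <<'E'
from h import *
for n in('side','top'):
    im=ctrl.snapshot(n); cv2.imwrite(f'pics/{n}4.png',im[:,:,::-1])
    o=padpose(n,im); print(n,o[:3],st(o[0]),[st(b).round() for b in o[3]])
print(st(ctrl.get_obs()['tool_pos']))
a=cv2.imread('pics/side4.png')[120:320,180:370];cv2.imwrite('pics/side4c.png',cv2.resize(a,None,fx=3,fy=3,interpolation=cv2.INTER_CUBIC))
E
```

```text
clock: 6.58
tool_pos: [0.5431, -0.0979, 0.0546]
orientation: [-90.0, -0.0, -85.9]
force: [0.5, -0.1, 0.9]
opening: 0.0876
side (array([ 0.4871972, -0.107642 ]), array([0.09161092, 0.13749826]), np.float32(94.2679)) [-66.04835054 -43.02983271] [array([-20.,  26.]), array([ -20., -112.]), array([-112., -112.]), array([-112.,   26.])]
top (array([ 0.48154333, -0.11246127]), array([0.07928215, 0.14153506]), np.float32(93.12212)) [-72.03231653 -47.43253681] [array([-31.,  23.]), array([ -34., -119.]), array([-113., -118.]), array([-110.,   24.])]
[ -9.57228735 -37.34715165]
```

View pics/side4c.png

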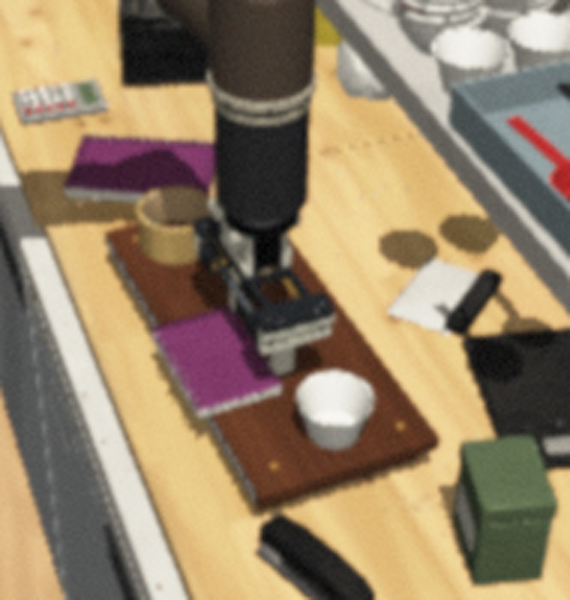

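```bash
python3 -m crank '[[[-1,0,0,-3,0],[-1,0,0,-6,0],[-1,0,0,-9,0],[-1,0,0,-12,0],[-1,0,0,-15,0],[-1,0,0,-17,0],[-1,0,0,-18,0],[-1,0,0,-18,0],[-1,0,0,-12,0],[-1,0,0,2,0],[-1,0,0,14,0],[-1,0,-10,20,0]]]'
python3 - <<'E'
from h import *
print(st(ctrl.get_obs()['tool_pos']))
E
python3 -m crank '[[[-1,0,-20,0,0],[-1,0,-50,0,0],[-1,0,-95,0,0],[-1,30,-120,0,0],[-1,60,-130,-10,0],[-1,60,-130,-10,0]]]'
python3 - <<'E'
from h import *
for n in('side','top'):
    im=ctrl.snapshot(n); cv2.imwrite(f'pics/{n}5.png',im[:,:,::-1])
    o=padpose(n,im); print(n,o[:3],st(o[0]),[st(b).round() for b in o[3]])
print(st(ctrl.get_obs()['tool_pos']))
a=cv2.imread('pics/side5.png')[120:320,180:370];cv2.imwrite('pics/side5c.png',cv2.resize(a,None,fx=3,fy=3,interpolation=cv2.INTER_CUBIC))
E
```

```text
clock: 8.18
tool_pos: [0.5636, -0.0965, 0.064]
orientation: [-90.1, -0.0, -85.9]
force: [0.3, -0.6, -0.4]
opening: 0.0875
[ 10.97066775 -37.36772451]
clock: 8.93
tool_pos: [0.5575, -0.1586, 0.1963]
orientation: [-89.9, -0.0, -86.0]
force: [0.4, 1.0, -0.5]
opening: 0.088
side (array([ 0.46960446, -0.10962631]), array([0.09077629, 0.13648947]), np.float32(93.67452)) [-83.73794319 -43.75123222] [array([-38.,  24.]), array([ -39., -112.]), array([-130., -112.]), array([-129.,   25.])]
top (array([ 0.47125659, -0.14309955]), array([0.08976742, 0.08231729]), np.float32(3.814087)) [-84.48329206 -77.25692611] [array([-39., -36.]), array([ -40., -119.]), array([-130., -118.]), array([-129.,  -36.])]
[  0.3225513  -97.45242742]
```

View pics/side5c.png

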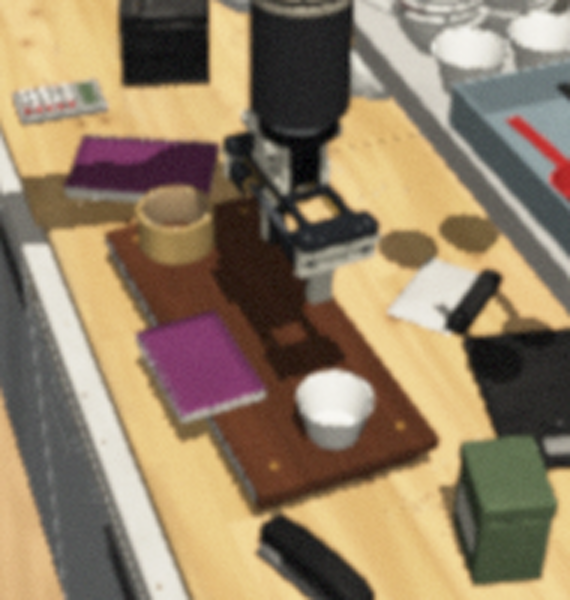

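View pics/top5.png

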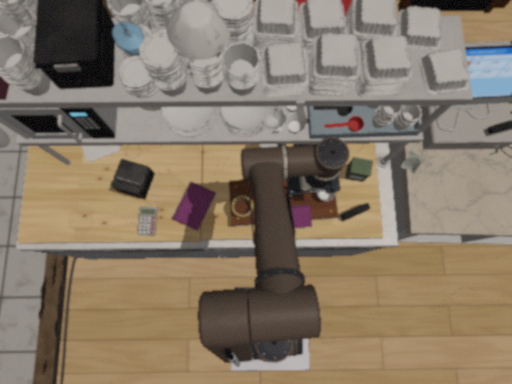

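```bash
python3 -m crank '[[[-1,-20,-10,0,0],[-1,-60,-20,-5,0],[-1,-110,-30,-15,0],[-1,-160,-40,-30,0],[-1,-210,-50,-45,0],[-1,-260,-60,-60,0],[-1,-310,-60,-70,0],[-1,-350,-60,-80,0],[-1,-375,-60,-80,0],[-1,-380,-60,-80,0],[-1,-380,-60,-80,0]]]'
python3 - <<'E'
from h import *
for n in('side','top'):
    im=ctrl.snapshot(n); cv2.imwrite(f'pics/{n}6.png',im[:,:,::-1])
    o=padpose(n,im); print(n,o[:3],st(o[0]),[st(b).round() for b in o[3]])
    w=warp(n,im,.05,y0=-.36,w=.6); cv2.imwrite(f'pics/w{n}6.png',cv2.resize(w[:,:,::-1],(600,400)))
    a=cv2.imread(f'pics/{n}0.png').astype(int); print(n)
    d=(np.abs(a-im[:,:,::-1].astype(int)).max(2)>40).astype(np.uint8)*255; cv2.imwrite(f'pics/d{n}6.png',d)
for n in ('side','top'):
    for o in ('sauce_cup','tape_roll','stapler','tea_tin','calculator'): print(n,o,ctrl.find_in(n,o)[:1])
cv2.imwrite('pics/w6.png',np.hstack([cv2.imread(f'pics/w{n}6.png')[:,100:500] for n in('side','top')]))
E
```

```text
clock: 10.4
tool_pos: [0.45, 0.2168, 0.2546]
orientation: [-90.0, -0.0, -85.8]
force: [0.3, -0.8, 0.3]
opening: 0.0879
side (array([ 0.46893079, -0.10973627]), array([0.09094395, 0.13700891]), np.float32(94.33231)) [-84.41775614 -43.81273958] [array([-39.,  25.]), array([ -39., -112.]), array([-130., -113.]), array([-130.,   25.])]
side
top (array([ 0.46936771, -0.11363333]), array([0.09010545, 0.14191061]), np.float32(93.57633)) [-84.26058428 -47.73106903] [array([-39.,  23.]), array([ -40., -119.]), array([-130., -118.]), array([-129.,   24.])]
top
side sauce_cup [{'extent': [277.1, 244.1, 29.0, 25.3], 'confidence': 0.93}]
side tape_roll [{'extent': [226.0, 184.4, 25.2, 25.5], 'confidence': 0.62}]
side stapler [{'extent': [264.9, 290.8, 39.1, 39.4], 'confidence': 0.88}]
side tea_tin [{'extent': [329.9, 266.4, 37.2, 48.1], 'confidence': 0.58}]
side calculator [{'extent': [188.3, 146.4, 26.2, 15.0], 'confidence': 0.8}]
top sauce_cup []
top tape_roll [{'extent': [236.7, 195.0, 11.4, 22.4], 'confidence': 0.5}]
top stapler [{'extent': [340.6, 204.1, 32.1, 16.5], 'confidence': 0.67}]
top tea_tin [{'extent': [344.5, 155.7, 26.0, 24.9], 'confidence': 0.85}]
top calculator [{'extent': [137.8, 207.6, 19.3, 23.8], 'confidence': 0.77}]
```

View pics/w6.png

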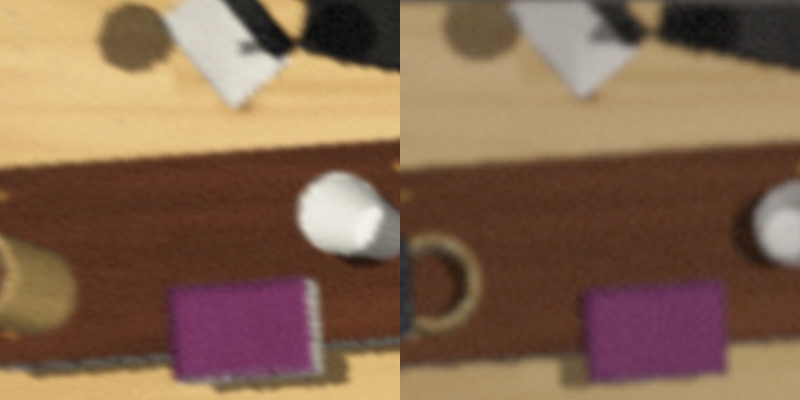

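View pics/side6.png

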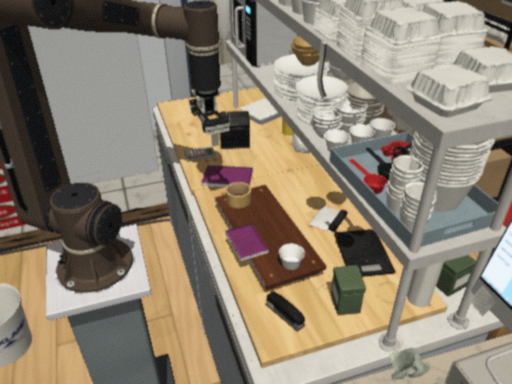

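View pics/top6.png

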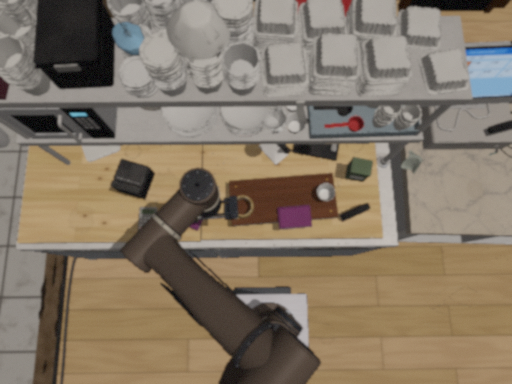

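View pics/dside6.png

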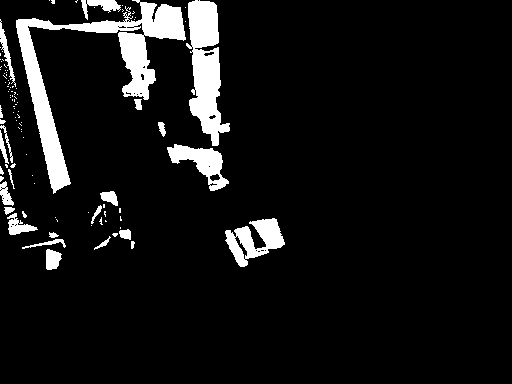

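The pad overhangs by about 33 mm and sits square to the edge. Only the pad, the arm and the arm's shadow differ between the before and after side pictures. I'm handing the job in.

```bash
python3 -c "
from plant import ctrl
print(ctrl.close_job())"
```

```text
the job is handed in; nothing more can be done
None
```

I pushed the purple pad with the open fingertips against its plain long side. That turned it about 12° until it was square to the steel-trimmed edge, then slid it spiral side first over that edge. I then drew the hand back, raised it and moved it well clear, and handed the job in at about 11 s.

**Overhang:** The last pictures from both cameras put it at about 32–34 mm, against a target of 33 mm. The front edge itself is uncertain by about 2–3 mm.

**Squareness:** The pad's long side measured 94.3° in the side view and 93.6° in the top view, against about 94.1° for the riser edge. It is square to within about 0.5°.

**Other objects:** The before and after side pictures differ only at the pad, the arm and the arm's shadow. The cup, tape roll, stapler and tin did not move. The arm's shadow fell near the calculator, so the difference picture does not settle that one; the detector still found it there in both views.

**Forces:** The wrist force read about 1 N or less at the end of every move.

**Checks that failed or disagreed:**
- The detector missed the sauce cup in the last top view, but the cup is plainly visible there in its place.
- The two cameras differ by about 4 mm on the pad's position along the edge, which does not affect the overhang.

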